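# Make up the coffee board and the egg board

### The job

Make up two breakfast boards from the crockery on the worktop: on the long board stand the coffee cup in the hollow next to the grip tab, the milk jug in the middle hollow and the sugar pot in the hollow farthest from the tab; on the short board stand the egg cup in the hollow next to the tab and the salt shaker in the other. Set each thing down gently so that it stands upright and flat on the floor of its hollow, do not drop or tip anything over, and leave the pepper mill, the jam jar and the tumbler standing where they are.

Things in the scene. Friction and masses are not known exactly. Their poses are not given: they have to be found in the camera images.
- long_board: Wooden board with three round hollows in a row: slab 270 x 100 x 18 mm plus grip tab, 34 mm wide, 54 mm long, at its +x end. Origin: centre of the slab's underside, z up, x along the row to the tab. Hollow centres x = +90 (by the tab), 0, -90 mm, y = 0. Hollows 64 mm across, 6 mm deep (floor 12 mm above the worktop). Fixed. Left or right of the stock, tab end away from the robot.
- short_board: Wooden board with two round hollows: slab 180 x 100 x 18 mm plus grip tab, 34 mm wide, 54 mm long, at its +x end. Origin: centre of the slab's underside, z up, x along the row to the tab. Hollow centres x = +45 (by the tab), -45 mm, y = 0. Hollows 64 mm across, 6 mm deep (floor 12 mm above the worktop). Fixed. Left or right of the stock, tab end away from the robot.
- coffee_cup: Small white china cup, open, with loop handle: foot 44 mm across, 8 mm high; body 58 mm across from 18 mm up to the rim at 60 mm; handle on its +y side, reaching 50 mm from the axis, 18 to 54 mm up. 0.14 kg. Origin: centre of underside, z up. Grip along its x axis, about 40 mm up.
- milk_jug: Small white china jug, open, no handle: foot 46 mm across, 8 mm high; body 54 mm across 16 to 50 mm up, neck 48 mm, rim 52 mm across at 78 mm; pouring lip on its +x side, reaching 37 mm from the axis, 65 to 82 mm up. 0.16 kg. Origin: centre of underside, z up. Grip along its y axis, about 40 mm up.
- sugar_pot: Squat round white china pot, domed lid (fixed on) with knob: foot 48 mm across, 8 mm high; body 60 mm across 14 to 44 mm up; lid edge 62 mm across at 46 to 50 mm; knob 20 mm across, top at 76 mm. 0.2 kg. Origin: centre of underside, z up. Grip across the body about 30 mm up.
- egg_cup: Round white china egg cup, empty, on a short stem: foot 44 mm across, stem 18 mm, bowl 50 mm across from 44 mm up to the rim at 66 mm. 0.09 kg. Origin: centre of underside, z up. Grip across the bowl about 50 mm up.
- salt_shaker: Round salt shaker: glass body 42 mm across at the foot, 36 mm at 58 mm up; domed steel cap 40 mm across, 58 to 86 mm up, small holes on top. 0.12 kg. Origin: centre of underside, z up. Grip about 60 mm up.
- pepper_mill: Loose bystander, leave alone: turned dark wooden mill, 50 mm across at the foot, 105 mm tall. Origin: centre of underside, z up. It, the jar, the tumbler and the five things stand in mixed order between the boards, about 120 mm apart centre to centre.
- jam_jar: Loose bystander, leave alone: amber glass jam jar, paper label, metal cap, 62 mm across, 85 mm tall. Origin: centre of underside, z up.
- tumbler: Loose bystander, leave alone: clear open drinking glass, no handle, 56 mm across at the foot, 68 mm at the rim, 85 mm tall. Origin: centre of underside, z up.
Things that resemble listed ones, but are neither listed nor needed, are in the scene too. Leave any red, turquoise or yellow look-alike of the sugar_pot alone.

How it is judged:
At the end, for the whole second after the job is handed in: Cup, jug and pot in the long board's hollows, egg cup and shaker in the short board's, as told: each within 13 mm of its hollow's centre, foot on the hollow floor (within 3 mm), upright within 0.12 rad, released, at rest; the three bystanders upright, within 30 mm of their starts (x of coffee_cup in the frame of long_board between 0.077 and 0.103 m and y of coffee_cup in the frame of long_board between -0.013 and 0.013 m and z of coffee_cup in the frame of long_board between 0.009 and 0.015 m and angle between each of coffee_cup, milk_jug, sugar_pot, egg_cup, salt_shaker, pepper_mill, jam_jar, tumbler's own z axis and vertical below 0.12 rad and linear speed of each of coffee_cup, milk_jug, sugar_pot, egg_cup, salt_shaker below 0.02 m/s and contact force between each of coffee_cup, milk_jug, sugar_pot, egg_cup, salt_shaker and the fingers below 0.1 N and x of milk_jug in the frame of long_board between -0.013 and 0.013 m and y of milk_jug in the frame of long_board between -0.013 and 0.013 m and z of milk_jug in the frame of long_board between 0.009 and 0.015 m and x of sugar_pot in the frame of long_board between -0.103 and -0.077 m and y of sugar_pot in the frame of long_board between -0.013 and 0.013 m and z of sugar_pot in the frame of long_board between 0.009 and 0.015 m and x of egg_cup in the frame of short_board between 0.032 and 0.058 m and y of egg_cup in the frame of short_board between -0.013 and 0.013 m and z of egg_cup in the frame of short_board between 0.009 and 0.015 m and x of salt_shaker in the frame of short_board between -0.058 and -0.032 m and y of salt_shaker in the frame of short_board between -0.013 and 0.013 m and z of salt_shaker in the frame of short_board between 0.009 and 0.015 m and distance of each of pepper_mill, jam_jar, tumbler from where it was at the start of the episode below 0.03 m); the robot touches nothing.
It fails at once if the pepper mill, jam jar or tumbler is pushed more than 30 mm from its place or knocked over (distance of any of pepper_mill, jam_jar, tumbler from where it was at the start of the episode above 0.03 m or angle between any of pepper_mill, jam_jar, tumbler's own z axis and vertical above 0.6 rad).
It fails at once if one of the five things is tipped over (leans more than about 35 degrees) (angle between any of coffee_cup, milk_jug, sugar_pot, egg_cup, salt_shaker's own z axis and vertical above 0.6 rad).
It fails at once if a thing is dropped onto or slammed into a board (reaches it faster than 0.7 m/s, a fall of about 25 mm) ((z of coffee_cup in the frame of long_board below 0.025 m and horizontal distance between coffee_cup and long_board below 0.13 m and linear speed of coffee_cup above 0.7 m/s) or (z of milk_jug in the frame of long_board below 0.025 m and horizontal distance between milk_jug and long_board below 0.13 m and linear speed of milk_jug above 0.7 m/s) or (z of sugar_pot in the frame of long_board below 0.025 m and horizontal distance between sugar_pot and long_board below 0.13 m and linear speed of sugar_pot above 0.7 m/s) or (z of egg_cup in the frame of short_board below 0.025 m and horizontal distance between egg_cup and short_board below 0.13 m and linear speed of egg_cup above 0.7 m/s) or (z of salt_shaker in the frame of short_board below 0.025 m and horizontal distance between salt_shaker and short_board below 0.13 m and linear speed of salt_shaker above 0.7 m/s)).
It also fails if it takes over 128 s, if anything falls off the work surface, if the arm or the gripper's body presses on something with over 40 N, if the wrist force passes 120 N, or if a joint passes its speed limit or range.

### The arm

A 7-joint arm with a two-finger parallel gripper is mounted at the origin on the work surface. World frame = base frame: x ahead of the robot, y to its left, z up, the work surface at z = 0. Lengths are in m, angles in rad, forces in N, time in s.
With the tool pointing down it reaches from about 0.35 to 0.9 m from the base axis. Payload 8.1 kg.
Tool frame: the origin (TCP) lies midway between the tips of the shut fingers; the grasp point (between the pads) lies 19 mm behind it; z points along the fingers, y is the line along which they close (so a half turn about z gives the same grasp; the last joint's range is limited). The gripper opens to 92 mm and grips with 3 to 60 N. Pads are 19 mm wide; open, the fingers measure 130 mm over their backs; the gripper's body (75 mm by 190 mm) begins 47 mm behind the grasp point.
Start: joints at [-1.381, 0.434, 0.025, 1.573, -0.012, 1.134, -0.075], TCP at [0.18, 0.598, 0.227] pointing down, gripper open.
Joint ranges: [-2.62, 2.62], [-0.44, 2.09], [-1.27, 1.32], [0.08, 2.57], [-1.32, 4.46], [0.12, 2], [-2.74, 2.74]. Speed limits (rad/s): [2.22, 2.22, 3.01, 3.01, 3.14, 3.14, 3.14].

### API

Orientations are given as a rotation vector (axis times angle).
In Python, from cell import arm gives the robot as it stands.
- The arm moves only by the tool carry_out, never from a script. Its arguments are lists of equal length, an entry for each row: "claw": the finger opening in cm, from 0 to 9.18; "delta_pos": the shift along the tool's x, y, z in cm, a list of three; "angular": the turn, a rotation vector about the tool's x, y, z in rad, a list of three. In form: {"claw": [claw, ...], "delta_pos": [[dx, dy, dz], ...], "angular": [[ax, ay, az], ...]}. A call has 1 to 20 rows; each row shifts and turns the commanded pose from where the row before left it, along the tool's axes as they then stand; what a row does not reach is not made up. A row lasts 1/10 s, in which the tool goes at most 50 mm and 8.59 degrees, less where a joint would pass 70% of its speed; a pose out of reach is approached as far as the arm can. A call with a gripper value outside its range is refused whole. The fingers move at their own pace and stop on an object; "force" is the grip in N (left out, the last holds). Time passes only in rows, so rows that do not move let the fingers close. It gives the time, the measured TCP pose, the force, the opening and the grip force at its end, in the units of the state.
- arm.observe(): the state, without advancing time (a new reading comes with each control period).
- arm.get_image(name): name is "side" or "top" or "wrist"; returns a dict with "frame" (480x640x3 uint8, red, green, blue), "mtx" (3x3 intrinsics, pixels), "T" (4x4, takes a point from camera to world coordinates). Camera axes: x right, y down, z forward; pixel columns grow to the right and rows downward; lengths in m; the calibration is good to about 2 mm. A picture is of the moment at which its call begins. There is no depth.
- arm.sign_off(): hands the job in; it is judged then, once.
Trained networks look in a picture, given as the dict that the camera call returned (one of the last four; its "shot" number tells which), for a name from the list of things; names that differ only in an ending like _2 or _b are one class to them, and where a whole thing is asked for, a point or a joint stands for the part that bears it (a point fixed in the world has none). Each returns a list of dicts, best first, with "conf" (0 to 1); they miss things now and then, are a little off and sometimes report something else, mostly with a low value. They report only what shows in the picture. A call takes as long as a camera call. They do not tell look-alikes from the thing itself.
- arm.look_for(label, picture): "centre" ([column, row] as shares, 0 to 1, of the picture: columns of its width, rows of its height, amid what is visible of it).
- arm.trace(label, picture): "region" (480x640 bool, what is visible of it) and "centre" ([column, row] as shares, 0 to 1, of the picture: columns of its width, rows of its height, amid what is visible of it).
- arm.place_of(label, picture): "centre" ([column, row] as shares, 0 to 1, of the picture: columns of its width, rows of its height: a listed point, or the origin of a listed thing).
The state is a dict: "clock": time; "joints": joint angles; "dq": joint speeds; "joint_efforts": joint torques, N m; "position": TCP position; "ee_rot": TCP orientation; "force": force on the tool from outside, world axes, zero at the start; "ft_torque": the same for the moment, N m; "width": opening from 0.0 (shut) to 1.0 (fully open); "gripper_force": force on a finger pad.
Only numpy, scipy, OpenCV 4.12 (cv2) and the standard library are available. Lean on these libraries where they do the work, as an engineer would, in place of code of your own. Each camera call takes 0.05 s, during which the arm holds its last target. There are 200 camera calls.

## Working session

There is one attempt and no reset: what is moved stays moved. The work goes in short steps, Python scripts to look and compute and a tool call to move; the robot and the scene stay as the last step left them, time stands still between calls to the robot, and variables do not carry over. Pictures are saved under pics/ and viewed, at most 14 in all, crops included, and the job is handed in when it is done.

Besides the shell and the picture viewer there is one more tool, called after "Emit:" as a command line: name --argument value ..., lists and objects as JSON in quotes. carry_out: Moves the arm, as the interface text tells. Its arguments: {"type":"object","properties":{"claw":{"type":"array","items":{"type":"number"}},"delta_pos":{"type":"array","items":{"type":"array","items":{"type":"number"}}},"angular":{"type":"array","items":{"type":"array","items":{"type":"number"}}},"force":{"type":"number"}},"required":["claw","delta_pos","angular"]}

```bash
mkdir -p pics
cat > h.py <<'E'
import numpy as np, cv2
from cell import arm
def ray(p,u,v,z):
    d=p["T"][:3,:3]@np.linalg.solve(p["mtx"],[u,v,1.]);o=p["T"][:3,3]
    return o+d*(z-o[2])/d[2]
def proj(p,X):
    T=p["T"];c=T[:3,:3].T@(np.asarray(X)-T[:3,3]);q=p["mtx"]@c;return q[:2]/q[2]
def save(p,n): cv2.imwrite(f"pics/{n}.png",p["frame"][:,:,::-1])
E
python3 - <<'E'
from h import *
np.set_printoptions(precision=4,suppress=True)
print(arm.observe())
for c in ("top","side"):
    p=arm.get_image(c);p["T"]=np.array(p["T"]);save(p,c);print(c,p["mtx"],p["T"])
    for l in "long_board short_board coffee_cup milk_jug sugar_pot egg_cup salt_shaker pepper_mill jam_jar tumbler".split():
        for r in arm.place_of(l,p):
            u,v=np.array(r["centre"])*[640,480];print(l,round(r["conf"],2),round(u),round(v),ray(p,u,v,0)[:2])
E
```

```text
{'clock': 0.0, 'joints': array([-1.3806,  0.4352,  0.025 ,  1.5741, -0.0116,  1.134 , -0.0751]), 'dq': array([-0.0003,  0.0004,  0.0002, -0.0007,  0.0007,  0.0006,  0.0014]), 'joint_efforts': array([ -0.0008, -66.7855,   0.9845, -31.4454,  -0.0606,   0.043 ,
         0.0002]), 'position': array([0.1803, 0.5979, 0.2259]), 'ee_rot': array([-0.4584, -3.1079,  0.0025]), 'force': array([-0.2275, -0.3378,  0.121 ]), 'ft_torque': array([-0.0175,  0.0341,  0.0546]), 'gripper_force': 0.0, 'width': 1.0029304699254802}
top [[482.5911   0.     322.9243]
 [  0.     482.5911 229.8817]
 [  0.       0.       1.    ]] [[ 0.0202 -0.9831  0.182   0.4492]
 [-0.9998 -0.0212 -0.0036 -0.0028]
 [ 0.0073 -0.1819 -0.9833  0.9207]
 [ 0.      0.      0.      1.    ]]
long_board 0.6 493 301 [ 0.4896 -0.3303]
short_board 0.69 147 293 [0.4916 0.3234]
coffee_cup 0.79 252 313 [0.458  0.1231]
milk_jug 0.68 320 315 [ 0.4575 -0.0039]
sugar_pot 0.78 381 198 [ 0.6851 -0.119 ]
sugar_pot 0.77 431 154 [ 0.779  -0.2184]
sugar_pot 0.75 434 202 [ 0.6794 -0.2224]
sugar_pot 0.62 377 323 [ 0.4452 -0.1118]
sugar_pot 0.6 486 157 [ 
[... 386 characters left out ...]
13 -0.7683 -0.64    0.6935]
 [ 0.      0.      0.      1.    ]]
long_board 0.8 244 412 [ 0.4862 -0.3282]
short_board 0.83 256 161 [0.4904 0.3202]
short_board 0.25 360 247 [0.6894 0.0051]
coffee_cup 0.86 236 217 [0.4541 0.1164]
milk_jug 0.92 232 254 [0.4522 0.0044]
sugar_pot 0.9 367 342 [ 0.6727 -0.2186]
sugar_pot 0.8 444 401 [ 0.7666 -0.3324]
sugar_pot 0.66 438 340 [ 0.783  -0.2238]
sugar_pot 0.61 371 296 [ 0.6915 -0.1227]
sugar_pot 0.6 228 258 [ 0.4467 -0.0058]
egg_cup 0.72 294 249 [0.5661 0.0104]
salt_shaker 0.92 290 214 [0.5632 0.1155]
pepper_mill 0.83 225 302 [ 0.4466 -0.1158]
jam_jar 0.96 297 299 [ 0.5674 -0.1196]
jam_jar 0.66 296 250 [0.5697 0.0075]
tumbler 0.79 363 247 [0.6957 0.0049]
```

View pics/top.png

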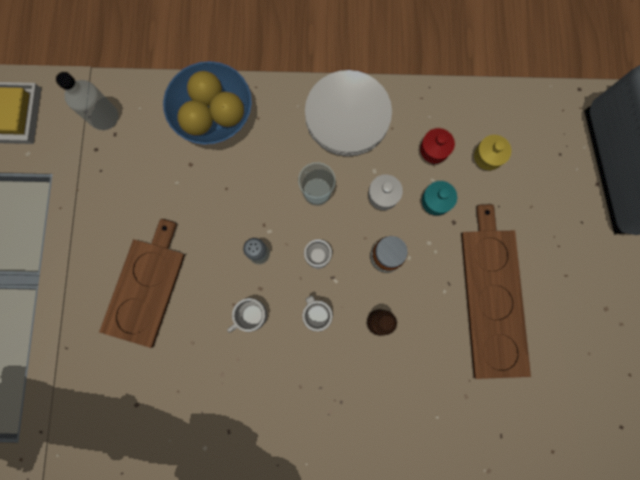

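View pics/side.png

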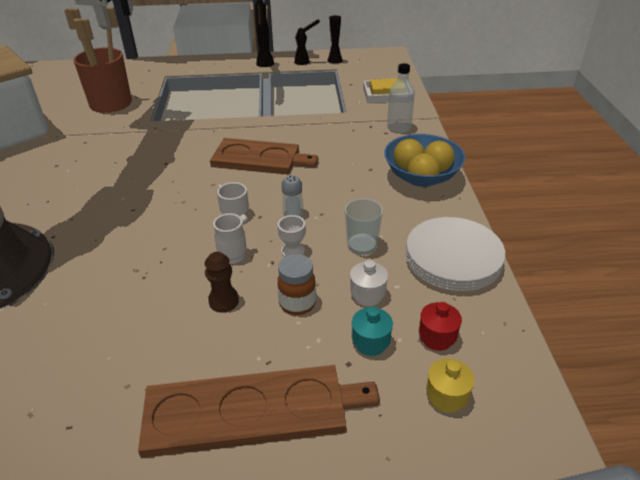

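The sugar pot candidates in the top view are white (385,191), turquoise (440,198), red (438,146) and yellow (494,151). Only the white one fits the description, and I'll confirm it in a crop. The other things, in the same view: cup (249,316) with its handle pointing lower-left, jug (317,316) with its lip pointing up-left, egg cup (318,253), salt (256,249), mill (382,322), jar (391,253) and tumbler (317,184). The long board is on the right and the short board on the left. Next I'll fit silhouette models to the masks.

```bash
cat > fit.py <<'E'
from h import *
from scipy.optimize import minimize
t=np.linspace(0,2*np.pi,32,endpoint=False)
def ring(d,z): return np.c_[d/2*np.cos(t),d/2*np.sin(t),0*t+z]
def stack(*rz): r=[ring(d/1000,z/1000) for d,z in rz]; return [np.r_[a,b] for a,b in zip(r,r[1:])]
def box(x0,x1,y0,y1,z0,z1): return np.array([[x,y,z] for x in(x0,x1) for y in(y0,y1) for z in(z0,z1)])/1000
M=dict(
 long_board=[box(-135,135,-50,50,0,18),box(135,189,-17,17,0,18)],
 short_board=[box(-90,90,-50,50,0,18),box(90,144,-17,17,0,18)],
 coffee_cup=stack((44,0),(44,8),(58,18),(58,60))+[box(-4,4,20,50,18,54)],
 milk_jug=stack((46,0),(46,8),(54,16),(54,50),(48,60),(52,78))+[np.r_[box(20,25,-12,12,65,80),box(36,37,-3,3,76,82)]],
 sugar_pot=stack((48,0),(48,8),(60,14),(60,44),(62,46),(62,50),(20,62),(20,76)),
 egg_cup=stack((44,0),(44,4),(18,12),(18,26),(50,44),(50,66)),
 salt_shaker=stack((42,0),(36,58),(40,58),(40,74),(24,86)))
def sil(p,n,q):
    c,s=np.cos(q[2]),np.sin(q[2]);R=np.array([[c,-s,0],[s,c,0],[0,0,1]]);m=np.zeros((480,640),np.uint8)
    for P in M[n]:
        W=P@R.T+[q[0],q[1],0];C=(W-p["T"][:3,3])@p["T"][:3,:3];U=C@p["mtx"].T;U=U[:,:2]/U[:,2:]
        cv2.fillConvexPoly(m,cv2.convexHull(np.round(U*16).astype(np.int32)),1,cv2.LINE_8,4)
    return m>0
def fit(n,views,q0,yaw=True):
    """views: list of (picture, mask)"""
    def f(v):
        q=[v[0],v[1],v[2] if yaw else 0]
        e=0
        for p,m in views:
            s=sil(p,n,q);e-=(s&m).sum()/(s|m).sum()
        return e/len(views)
    k=3 if yaw else 2
    best=None
    for st in (.01,.004):
        x0=np.array(q0[:3] if best is None else best.x,float)
        S=np.vstack([x0]+[x0+d for d in np.diag([st,st,st*20])[:k]])
        if not yaw: x0=x0[:2];S=S[:,:2]
        best=minimize(f,x0[:k],method="Nelder-Mead",options=dict(initial_simplex=S,xatol=1e-4,fatol=1e-5))
    return best.x,-best.fun
E
cat > run1.py <<'E'
from fit import *
np.set_printoptions(precision=4,suppress=True)
G=dict(long_board=(.49,-.33,.05),short_board=(.49,.322,-.25),coffee_cup=(.456,.12,.8),milk_jug=(.455,0,.3),sugar_pot=(.685,-.12,0),egg_cup=(.565,.004,0),salt_shaker=(.57,.116,0))
P={}
for c in("top","side"):
    p=arm.get_image(c);p["T"]=np.array(p["T"]);P[c]=p
for n,q0 in G.items():
    V=[]
    for c,p in P.items():
        uv=proj(p,[q0[0],q0[1],.03]);L=arm.trace(n,p)
        if not L: print(n,c,"none");continue
        r=min(L,key=lambda r:np.hypot(*(np.array(r["centre"])*[640,480]-uv)))
        if np.hypot(*(np.array(r["centre"])*[640,480]-uv))<25: V.append((p,np.array(r["region"])))
        else: print(n,c,"far")
    yaw=n in("long_board","short_board","coffee_cup","milk_jug")
    for v in V+[None]:
        q,s=fit(n,[v] if v else V,q0,yaw);print(n,q,round(s,3))
p=P["top"]["frame"][100:360,90:540,::-1]
cv2.imwrite("pics/crop.png",np.hstack([cv2.resize(P["top"]["frame"][140:230,340:530,::-1],None,fx=4,fy=4,interpolation=2)]))
E
python3 run1.py
```

```text
long_board [ 0.4874 -0.3289  0.0596] 0.973
long_board [ 0.485  -0.329   0.0552] 0.971
long_board [ 0.4852 -0.3288  0.0557] 0.969
short_board [ 0.4926  0.3289 -0.2631] 0.977
short_board [ 0.489   0.3293 -0.2502] 0.928
short_board [ 0.4915  0.3292 -0.2601] 0.944
coffee_cup [0.4566 0.1228 0.6791] 0.941
coffee_cup [0.4514 0.1215 0.5405] 0.827
coffee_cup [0.455  0.1226 0.6271] 0.841
milk_jug [0.4565 0.001  0.5572] 0.867
milk_jug [ 0.4536 -0.0003  0.4905] 0.892
milk_jug [0.4536 0.0014 0.4422] 0.871Traceback (most recent call last):
  File "run1.py", line 17, in <module>
    q,s=fit(n,[v] if v else V,q0,yaw);print(n,q,round(s,3))
        ~~~^^^^^^^^^^^^^^^^^^^^^^^^^^
  File "fit.py", line 33, in fit
    S=np.vstack([x0]+[x0+d for d in np.diag([st,st,st*20])[:k]])
                      ~~^~
ValueError: operands could not be broadcast together with shapes (2,) (3,)
```

```bash
sed -i 's/np.array(q0\[:3\] if best is None else best.x,float)/np.array(q0[:k] if best is None else best.x,float)/; s/for d in np.diag(\[st,st,st\*20\])\[:k\]/for d in np.diag([st,st,st*20][:k])/; s/        if not yaw: x0=x0\[:2\];S=S\[:,:2\]//' fit.py
python3 - <<'E'
s=open('fit.py').read()
i=s.index("    k=3 if yaw else 2\n"); print(s[i:])
E
sed -i 's/^for n,q0 in G.items():/for n,q0 in list(G.items())[4:]:/' run1.py; python3 run1.py
```

```text
k=3 if yaw else 2
    best=None
    for st in (.01,.004):
        x0=np.array(q0[:k] if best is None else best.x,float)
        S=np.vstack([x0]+[x0+d for d in np.diag([st,st,st*20][:k])])

        best=minimize(f,x0[:k],method="Nelder-Mead",options=dict(initial_simplex=S,xatol=1e-4,fatol=1e-5))
    return best.x,-best.fun

sugar_pot [ 0.6897 -0.1215] 0.964
sugar_pot [ 0.6846 -0.1198] 0.919
sugar_pot [ 0.6878 -0.1209] 0.908
egg_cup [0.5675 0.0046] 0.945
egg_cup [0.5639 0.0033] 0.84
egg_cup [0.566  0.0038] 0.874
salt_shaker [0.5722 0.1175] 0.968
salt_shaker [0.5689 0.1219] 0.853
salt_shaker [0.5705 0.1168] 0.87
```

View pics/crop.png

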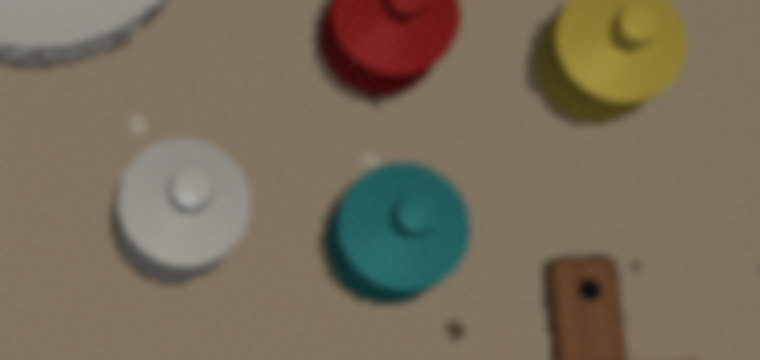

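The crop confirms that the white pot at top-view (385,191) is the one meant. The red, turquoise and yellow pots stay where they are. I'll work with the closing line at 45°, starting with the salt shaker.

Create d.py:
```python
import sys
from h import *
from scipy.spatial.transform import Rotation as Ro
O=dict(salt=(.5705,.1175),egg=(.566,.004),cup=(.4545,.1225),jug=(.4545,.001),pot=(.687,-.1205))
c,s=np.cos(.057),np.sin(.057);L=lambda x:(.486+c*x,-.329+s*x)
c2,s2=np.cos(-.26),np.sin(-.26);S=lambda x:(.491+c2*x,.329+s2*x)
O.update(Hcup=L(.09),Hjug=L(0),Hpot=L(-.09),Hegg=S(.045),Hsalt=S(-.045))
def show(tgt,z):
    st=arm.observe();R=Ro.from_rotvec(st["ee_rot"]).as_matrix()
    print("pos",st["position"].round(4),"y-angle",np.degrees(np.arctan2(R[1,1],R[0,1])).round(1),"tilt z",R[:,2].round(3),"w",round(st["width"],3),"t",round(st["clock"],2))
    print(tgt,"delta cm",(R.T@(np.r_[tgt,z]-st["position"])*100).round(2),"q7",st["joints"][6].round(2))
if __name__=="__main__":
    show(O[sys.argv[1]] if sys.argv[1] in O else [float(v) for v in sys.argv[1].split(",")],float(sys.argv[2]))
```

```text
(no output)
```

Emit:
carry_out --claw '[9.1,9.1,9.1,9.1,9.1,9.1,9.1,9.1,9.1,9.1,9.1,9.1,9.1,9.1,9.1,9.1,9.1,9.1,9.1]' --delta_pos '[[0,0,0],[0,0,0],[0,0,0],[0,0,0],[-4.4,-0.45,0],[-4.4,-0.45,0],[-4.4,-0.45,0],[-4.4,-0.45,0],[-4.4,-0.45,0],[-4.4,-0.45,0],[-4.4,-0.45,0],[-4.4,-0.45,0],[-4.4,-0.45,0],[-4.4,-0.45,0],[-4.4,-0.45,0],[-4.4,-0.45,0],[-4.4,-0.45,0],[-4.4,-0.45,0],[0,0,0]]' --angular '[[0,0,0.122],[0,0,0.122],[0,0,0.122],[0,0,0.122],[0,0,0],[0,0,0],[0,0,0],[0,0,0],[0,0,0],[0,0,0],[0,0,0],[0,0,0],[0,0,0],[0,0,0],[0,0,0],[0,0,0],[0,0,0],[0,0,0],[0,0,0]]' --force 15

```text
clock: 4.0
position: [0.577, 0.113, 0.2271]
ee_rot: [1.207, 2.896, -0.003]
force: [-0.3, 0.5, 0.1]
width: 0.992
gripper_force: 0.0
```

```bash
python3 d.py salt 0.041
```

```text
pos [0.577  0.113  0.2271] y-angle 44.8 tilt z [ 0.003 -0.003 -1.   ] w 0.992 t 4.0
(0.5705, 0.1175) delta cm [ 0.86 -0.13 18.6 ] q7 0.64
```

Emit:
carry_out --claw '[9.1,9.1,9.1,9.1,9.1,9.1,9.1,9.1,3.0,3.0,3.0,3.0,3.0,3.0,3.0]' --delta_pos '[[0.86,-0.13,0],[0,0,4],[0,0,4],[0,0,4],[0,0,3.5],[0,0,2],[0,0,1.1],[0,0,0],[0,0,0],[0,0,0],[0,0,0],[0,0,0],[0,0,0],[0,0,0],[0,0,0]]' --angular '[[0,0,0],[0,0,0],[0,0,0],[0,0,0],[0,0,0],[0,0,0],[0,0,0],[0,0,0],[0,0,0],[0,0,0],[0,0,0],[0,0,0],[0,0,0],[0,0,0],[0,0,0]]'

```text
clock: 5.5
position: [0.5665, 0.125, 0.0407]
ee_rot: [-1.196, -2.905, 0.0]
force: [0.2, -0.2, -1.5]
width: 0.433
gripper_force: 7.9
```

```bash
python3 d.py Hsalt 0.19
```

```text
pos [0.5665 0.125  0.0407] y-angle 45.3 tilt z [-0. -0. -1.] w 0.433 t 5.5
(np.float64(0.4475124509839469), np.float64(0.340568624835147)) delta cm [ 23.62   6.93 -14.92] q7 0.71
```

The measurement was taken mid-overshoot, so the shaker sits about 8 mm off in the pads. I'll regrip it centred and let the arm settle before measuring from now on.

Emit:
carry_out --claw '[6,6,6,6,6,6]' --delta_pos '[[0,0,0],[0,0,0],[0,0,0],[0,0,0],[0,0,0],[0,0,0]]' --angular '[[0,0,0],[0,0,0],[0,0,0],[0,0,0],[0,0,0],[0,0,0]]'

```text
clock: 6.1
position: [0.5667, 0.1252, 0.0408]
ee_rot: [1.196, 2.905, 0.0]
force: [0.1, -0.7, 0.4]
width: 0.654
gripper_force: 0.0
```

```bash
python3 d.py salt 0.041
python3 - <<'E'
from h import *
for c in("side","wrist"):
    p=arm.get_image(c);save(p,c+"1")
E
```

```text
pos [0.5667 0.1252 0.0408] y-angle 45.3 tilt z [ 0.  0. -1.] w 0.654 t 6.1
(0.5705, 0.1175) delta cm [-0.82 -0.28 -0.02] q7 0.71
```

View pics/wrist1.png

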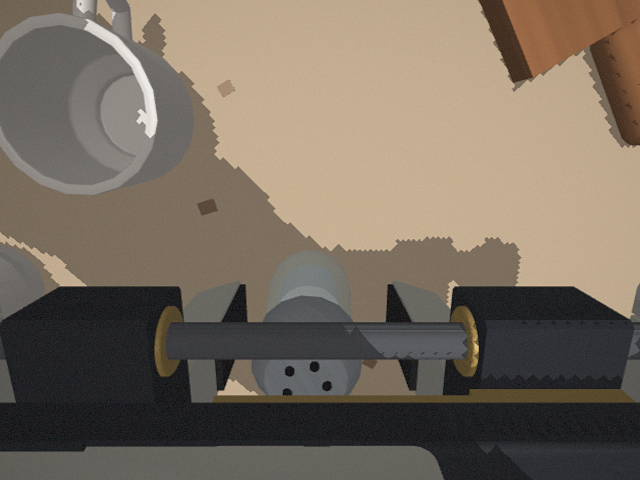

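The wrist view shows the shaker upright between the open fingers (cap at about (306,345), fingers at 240 and 390). I'll shift −0.8 cm in x and close.

Emit:
carry_out --claw '[6,6,6,3,3,3,3,3,3,3]' --delta_pos '[[-0.8,0,0],[0,0,0],[0,0,0],[0,0,0],[0,0,0],[0,0,0],[0,0,0],[0,0,-1],[0,0,-3.5],[0,0,0]]' --angular '[[0,0,0],[0,0,0],[0,0,0],[0,0,0],[0,0,0],[0,0,0],[0,0,0],[0,0,0],[0,0,0],[0,0,0]]'

```text
clock: 7.2
position: [0.5749, 0.1199, 0.0899]
ee_rot: [1.194, 2.9, 0.006]
force: [0.7, -0.0, -1.0]
width: 0.432
gripper_force: 15.0
```

```bash
python3 d.py Hsalt 0.1
```

```text
pos [0.5749 0.1199 0.0899] y-angle 45.2 tilt z [ 0.006  0.002 -1.   ] w 0.432 t 7.2
(np.float64(0.4475124509839469), np.float64(0.340568624835147)) delta cm [24.58  6.7  -1.05] q7 0.7
```

Emit:
carry_out --claw '[3,3,3,3,3,3,3,3,3,3,3,3,3,3,3]' --delta_pos '[[0,0,-3],[0,0,-3],[1.2,0.3,-2],[3,0.8,0],[4,1.1,0],[4,1.1,0],[4,1.1,0],[4,1.1,0],[2.6,0.8,0],[1.4,0.4,0],[0,0,0],[0,0,0],[0,0,0],[0,0,0],[0,0,0]]' --angular '[[0,0,0],[0,0,0],[0,0,0],[0,0,0],[0,0,0],[0,0,0],[0,0,0],[0,0,0],[0,0,0],[0,0,0],[0,0,0],[0,0,0],[0,0,0],[0,0,0],[0,0,0]]'

```text
clock: 8.7
position: [0.4482, 0.3365, 0.1658]
ee_rot: [1.198, 2.904, -0.0]
force: [0.3, 0.5, -0.3]
width: 0.425
gripper_force: 15.0
```

```bash
python3 d.py Hsalt 0.053
```

```text
pos [0.4482 0.3365 0.1658] y-angle 45.2 tilt z [ 0. -0. -1.] w 0.425 t 8.7
(np.float64(0.4475124509839469), np.float64(0.340568624835147)) delta cm [ 0.34  0.24 11.28] q7 0.19
```

Emit:
carry_out --claw '[3,3,3,3,3,3,3,3,3,3]' --delta_pos '[[0.3,0.2,0],[0,0,3],[0,0,3],[0,0,2.5],[0,0,1.3],[0,0,0.6],[0,0,0.4],[0,0,0.3],[0,0,0],[0,0,0]]' --angular '[[0,0,0],[0,0,0],[0,0,0],[0,0,0],[0,0,0],[0,0,0],[0,0,0],[0,0,0],[0,0,0],[0,0,0]]'

```text
clock: 9.7
position: [0.4472, 0.3413, 0.0554]
ee_rot: [1.196, 2.905, 0.002]
force: [-0.8, -0.5, -1.2]
width: 0.426
gripper_force: 15.0
```

```bash
python3 d.py Hsalt 0.053; python3 -c "
from h import *
p=arm.get_image('side');cv2.imwrite('pics/s2.png',cv2.resize(p['frame'][80:240,170:380,::-1],None,fx=3,fy=3))"
```

```text
pos [0.4472 0.3413 0.0554] y-angle 45.3 tilt z [ 0.001  0.001 -1.   ] w 0.426 t 9.7
(np.float64(0.4475124509839469), np.float64(0.340568624835147)) delta cm [-0.08 -0.03  0.24] q7 0.23
```

View pics/s2.png

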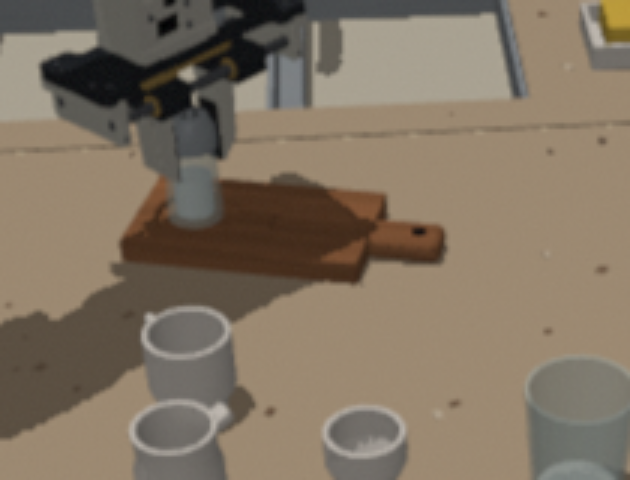

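The shaker is upright over the near hollow (crop (195,210)). Now the last few millimetres, then release.

Emit:
carry_out --claw '[3,3,3,3]' --delta_pos '[[0,0,0.1],[0,0,0.1],[0,0,0],[0,0,0]]' --angular '[[0,0,0],[0,0,0],[0,0,0],[0,0,0]]'

```text
clock: 10.15
position: [0.4468, 0.341, 0.0527]
ee_rot: [-1.196, -2.905, 0.0]
force: [-0.3, -0.2, -1.9]
width: 0.429
gripper_force: 15.0
```

Emit:
carry_out --claw '[3,3,6,6,6,6,6,6,9.1,9.1,9.1,9.1,9.1,9.1,9.1,9.1,9.1,9.1,9.1,9.1]' --delta_pos '[[0,0,0.1],[0,0,0],[0,0,0],[0,0,0],[0,0,0],[0,0,-2],[0,0,-4],[0,0,-4],[-1.2,-0.6,-2.8],[-3,-1.5,0],[-4,-2,0],[-4,-2,0],[-4,-2,0],[-4,-1.9,0],[-4,-1.9,0],[-4,-1.9,0],[-2.6,-1.2,0],[-1.4,-0.6,0],[0,0,0],[0,0,0]]' --angular '[[0,0,0],[0,0,0],[0,0,0],[0,0,0],[0,0,0],[0,0,0],[0,0,0],[0,0,0],[0,0,0],[0,0,0],[0,0,0],[0,0,0],[0,0,0],[0,0,0],[0,0,0],[0,0,0],[0,0,0],[0,0,0],[0,0,0],[0,0,0]]'

```text
clock: 12.15
position: [0.5654, 0.0051, 0.1794]
ee_rot: [-1.194, -2.905, -0.001]
force: [0.1, -0.0, -0.2]
width: 0.989
gripper_force: 0.0
```

Emit:
carry_out --claw '[9.1,9.1,9.1]' --delta_pos '[[0,0,0],[0,0,0],[0,0,0]]' --angular '[[0,0,0],[0,0,0],[0,0,0]]'

```text
clock: 12.45
position: [0.5655, 0.0048, 0.1797]
ee_rot: [-1.193, -2.906, -0.001]
force: [-0.6, 0.2, 0.1]
width: 0.993
gripper_force: 0.0
```

```bash
python3 d.py egg 0.031
```

```text
pos [0.5655 0.0048 0.1797] y-angle 45.4 tilt z [-0.  0. -1.] w 0.993 t 12.45
(0.566, 0.004) delta cm [-0.09 -0.03 14.87] q7 0.87
```

Emit:
carry_out --claw '[9.1,9.1,9.1,9.1,9.1,9.1,9.1,9.1,4,4,4,4,4,4,4,4,4,4]' --delta_pos '[[-0.1,0,4],[0,0,4],[0,0,3],[0,0,2],[0,0,1.2],[0,0,0.6],[0,0,0],[0,0,0],[0,0,0],[0,0,0],[0,0,0],[0,0,0],[0,0,0],[0,0,0],[0,0,-1],[0,0,-2],[0,0,0],[0,0,0]]' --angular '[[0,0,0],[0,0,0],[0,0,0],[0,0,0],[0,0,0],[0,0,0],[0,0,0],[0,0,0],[0,0,0],[0,0,0],[0,0,0],[0,0,0],[0,0,0],[0,0,0],[0,0,0],[0,0,0],[0,0,0],[0,0,0]]'

```text
clock: 14.25
position: [0.5668, 0.003, 0.0622]
ee_rot: [1.195, 2.904, 0.001]
force: [0.2, 0.9, -0.7]
width: 0.531
gripper_force: 15.0
```

```bash
python3 d.py Hegg 0.17
```

```text
pos [0.5668 0.003  0.0622] y-angle 45.3 tilt z [ 0.001  0.    -1.   ] w 0.531 t 14.25
(np.float64(0.5344875490160531), np.float64(0.31743137516485304)) delta cm [ 24.42  20.07 -10.77] q7 0.94
```

Emit:
carry_out --claw '[4,4,4,4,4,4,4,4,4,4,4,4,4,4,4,4,4]' --delta_pos '[[0,0,-3],[0,0,-4],[0.9,0.8,-3.8],[2,1.6,0],[3,2.5,0],[3.5,2.9,0],[3.5,2.9,0],[3.5,2.9,0],[3.5,2.9,0],[2.5,2,0],[1.4,1.1,0],[0.6,0.5,0],[0,0,0],[0,0,0],[0,0,0],[0,0,0],[0,0,0]]' --angular '[[0,0,0],[0,0,0],[0,0,0],[0,0,0],[0,0,0],[0,0,0],[0,0,0],[0,0,0],[0,0,0],[0,0,0],[0,0,0],[0,0,0],[0,0,0],[0,0,0],[0,0,0],[0,0,0],[0,0,0]]'

```text
clock: 15.95
position: [0.5349, 0.3165, 0.1699]
ee_rot: [1.197, 2.904, 0.0]
force: [-0.1, -0.4, -0.4]
width: 0.533
gripper_force: 15.0
```

```bash
python3 d.py Hegg 0.043
```

```text
pos [0.5349 0.3165 0.1699] y-angle 45.2 tilt z [ 0. -0. -1.] w 0.533 t 15.95
(np.float64(0.5344875490160531), np.float64(0.31743137516485304)) delta cm [ 0.1   0.04 12.69] q7 0.34
```

Emit:
carry_out --claw '[4,4,4,4,4,4,4,4,4,4]' --delta_pos '[[0.1,0,3],[0,0,3.5],[0,0,3],[0,0,1.5],[0,0,0.8],[0,0,0.4],[0,0,0.3],[0,0,0.15],[0,0,0],[0,0,0]]' --angular '[[0,0,0],[0,0,0],[0,0,0],[0,0,0],[0,0,0],[0,0,0],[0,0,0],[0,0,0],[0,0,0],[0,0,0]]'

```text
clock: 16.95
position: [0.5342, 0.3183, 0.0439]
ee_rot: [1.196, 2.905, 0.001]
force: [0.5, 0.2, -0.6]
width: 0.532
gripper_force: 15.0
```

```bash
python3 d.py Hegg 0.043
```

```text
pos [0.5342 0.3183 0.0439] y-angle 45.3 tilt z [ 0.001  0.001 -1.   ] w 0.532 t 16.95
(np.float64(0.5344875490160531), np.float64(0.31743137516485304)) delta cm [-0.08 -0.04  0.09] q7 0.39
```

Emit:
carry_out --claw '[4,4,7,7,7,7,7,7]' --delta_pos '[[0,0,0.05],[0,0,0],[0,0,0],[0,0,0],[0,0,0],[0,0,-2.5],[0,0,-4],[0,0,-4]]' --angular '[[0,0,0],[0,0,0],[0,0,0],[0,0,0],[0,0,0],[0,0,0],[0,0,0],[0,0,0]]'

```text
clock: 17.75
position: [0.5334, 0.3177, 0.1484]
ee_rot: [-1.196, -2.904, 0.002]
force: [1.0, 0.0, 0.6]
width: 0.762
gripper_force: 0.0
```

Emit:
carry_out --claw '[9.1,9.1,9.1,9.1,9.1,9.1,9.1,9.1,9.1,9.1,9.1,9.1,9.1,9.1,9.1,9.1,9.1,9.1]' --delta_pos '[[-0.9,-0.4,-4],[-2,-1,0],[-3,-1.5,0],[-4,-2,0],[-4,-2,0],[-4,-2,0],[-4,-2,0],[-4,-2,0],[-4,-2,0],[-4,-1.8,0],[-3.5,-1.7,0],[-2.4,-1.2,0],[-1.4,-0.6,0],[-0.5,-0.2,0],[0,0,0],[0,0,0],[0,0,0],[0,0,0]]' --angular '[[0,0,0],[0,0,0],[0,0,0],[0,0,0],[0,0,0],[0,0,0],[0,0,0],[0,0,0],[0,0,0],[0,0,0],[0,0,0],[0,0,0],[0,0,0],[0,0,0],[0,0,0],[0,0,0],[0,0,0],[0,0,0]]'

```text
clock: 19.55
position: [0.6865, -0.1188, 0.1879]
ee_rot: [-1.193, -2.906, -0.001]
force: [-0.4, 0.6, -0.8]
width: 0.992
gripper_force: 0.0
```

```bash
python3 d.py pot 0.011; python3 -c "
from h import *
save(arm.get_image('wrist'),'w3')"
```

```text
pos [ 0.6865 -0.1188  0.1879] y-angle 45.4 tilt z [ 0.     0.001 -1.   ] w 0.992 t 19.55
(0.687, -0.1205) delta cm [-0.16 -0.09 17.69] q7 1.09
```

View pics/w3.png

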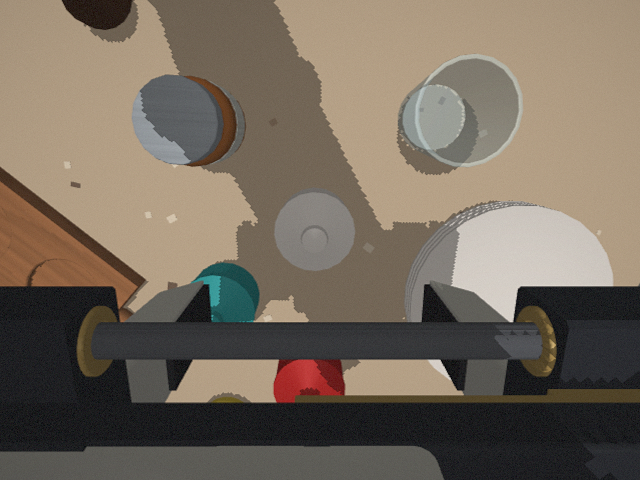

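The white pot is straight ahead at (315,230), between the jar (190,120), tumbler (465,110) and turquoise pot (228,290). Both fingers have clear gaps, so I'll descend.

Emit:
carry_out --claw '[9.1,9.1,9.1,9.1,9.1,9.1,9.1,9.1,9.1,9.1,5,5,5,5,5,5,5,5,5,5]' --delta_pos '[[-0.1,-0.1,3],[0,0,4],[0,0,4],[0,0,3],[0,0,2],[0,0,1],[0,0,0.6],[0,0,0],[0,0,0],[0,0,0],[0,0,0],[0,0,0],[0,0,0],[0,0,0],[0,0,0],[0,0,0],[0,0,-1],[0,0,-2],[0,0,0],[0,0,0]]' --angular '[[0,0,0],[0,0,0],[0,0,0],[0,0,0],[0,0,0],[0,0,0],[0,0,0],[0,0,0],[0,0,0],[0,0,0],[0,0,0],[0,0,0],[0,0,0],[0,0,0],[0,0,0],[0,0,0],[0,0,0],[0,0,0],[0,0,0],[0,0,0]]' --force 20

```text
clock: 21.6
position: [0.6868, -0.1218, 0.042]
ee_rot: [1.195, 2.904, 0.001]
force: [-1.2, -0.2, -2.3]
width: 0.657
gripper_force: 20.0
```

```bash
python3 d.py Hpot 0.17
```

```text
pos [ 0.6868 -0.1218  0.042 ] y-angle 45.3 tilt z [ 0.001 -0.    -1.   ] w 0.657 t 21.6
(np.float64(0.39614616541928305), np.float64(-0.33412722255623417)) delta cm [  5.69 -35.53 -12.82] q7 1.14
```

Emit:
carry_out --claw '[5,5,5,5,5,5,5,5,5,5,5,5,5,5,5,5,5,5,5]' --delta_pos '[[0,0,-3],[0,0,-4],[0,0,-4],[0.1,-0.8,-1.8],[0.3,-2,0],[0.5,-3.4,0],[0.7,-4.4,0],[0.7,-4.4,0],[0.7,-4.4,0],[0.7,-4.4,0],[0.7,-4.4,0],[0.6,-3.5,0],[0.4,-2.3,0],[0.2,-1.2,0],[0.1,-0.4,0],[0,0,0],[0,0,0],[0,0,0],[0,0,0]]' --angular '[[0,0,0],[0,0,0],[0,0,0],[0,0,0],[0,0,0],[0,0,0],[0,0,0],[0,0,0],[0,0,0],[0,0,0],[0,0,0],[0,0,0],[0,0,0],[0,0,0],[0,0,0],[0,0,0],[0,0,0],[0,0,0],[0,0,0]]'

```text
clock: 23.5
position: [0.3962, -0.3338, 0.1696]
ee_rot: [-1.193, -2.906, -0.0]
force: [0.5, 0.6, -1.6]
width: 0.662
gripper_force: 20.0
```

```bash
python3 d.py Hpot 0.023
```

```text
pos [ 0.3962 -0.3338  0.1696] y-angle 45.4 tilt z [-0.  0. -1.] w 0.662 t 23.5
(np.float64(0.39614616541928305), np.float64(-0.33412722255623417)) delta cm [-0.02 -0.03 14.66] q7 1.59
```

Emit:
carry_out --claw '[5,5,5,5,5,5,5,5,5,5,5]' --delta_pos '[[0,0,3],[0,0,4],[0,0,3.5],[0,0,1.8],[0,0,1],[0,0,0.6],[0,0,0.4],[0,0,0.2],[0,0,0.1],[0,0,0],[0,0,0]]' --angular '[[0,0,0],[0,0,0],[0,0,0],[0,0,0],[0,0,0],[0,0,0],[0,0,0],[0,0,0],[0,0,0],[0,0,0],[0,0,0]]'

```text
clock: 24.6
position: [0.3957, -0.3347, 0.0241]
ee_rot: [1.195, 2.904, -0.0]
force: [0.0, 0.1, -0.8]
width: 0.658
gripper_force: 20.0
```

```bash
python3 d.py Hpot 0.023; python3 -c "
from h import *
p=arm.get_image('side');cv2.imwrite('pics/s4.png',cv2.resize(p['frame'][130:450,130:400,::-1],None,fx=1.85,fy=1.85))"
```

```text
pos [ 0.3957 -0.3347  0.0241] y-angle 45.3 tilt z [ 0.001 -0.    -1.   ] w 0.658 t 24.6
(np.float64(0.39614616541928305), np.float64(-0.33412722255623417)) delta cm [0.01 0.07 0.11] q7 1.72
```

View pics/s4.png

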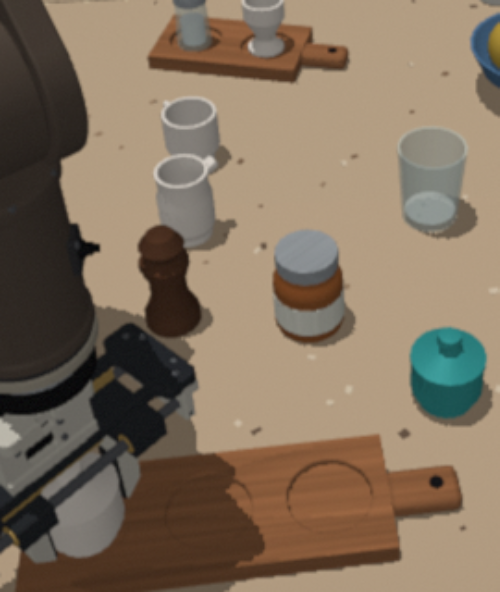

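The salt shaker and egg cup stand upright in the short board, and the pot is over the near hollow of the long board. I'll release it and move to the cup.

Emit:
carry_out --claw '[5,5,7.2,7.2,7.2,7.2,7.2,7.2,7.2,7.2,7.2]' --delta_pos '[[0,0,0.1],[0,0,0],[0,0,0],[0,0,0],[0,0,0],[0,0,0],[0,0,-2],[0,0,-3.5],[0,0,-4],[0,0,-4],[0,0,-3]]' --angular '[[0,0,0],[0,0,0],[0,0,0],[0,0,0],[0,0,0],[0,0,0],[0,0,0],[0,0,0],[0,0,0],[0,0,0],[0,0,0]]'

```text
clock: 25.75
position: [0.3956, -0.3349, 0.19]
ee_rot: [1.196, 2.903, -0.0]
force: [0.4, 0.5, 0.2]
width: 0.785
gripper_force: 0.0
```

Emit:
carry_out --claw '[9.1,9.1,9.1,9.1,9.1,9.1,9.1,9.1,9.1,9.1,9.1,9.1,9.1,9.1,9.1,9.1,9.1,9.1,9.1]' --delta_pos '[[0.6,0.8,0],[1.4,1.8,0],[2,2.6,0],[2.7,3.6,0],[2.7,3.6,0],[2.7,3.6,0],[2.7,3.6,0],[2.7,3.6,0],[2.7,3.6,0],[2.7,3.6,0],[2.1,2.6,0],[1.4,1.9,0],[0.9,1.1,0],[0.5,0.6,0],[0,0,0],[0,0,0],[0,0,0],[0,0,0],[0,0,0]]' --angular '[[0,0,0],[0,0,0],[0,0,0],[0,0,0],[0,0,0],[0,0,0],[0,0,0],[0,0,0],[0,0,0],[0,0,0],[0,0,0],[0,0,0],[0,0,0],[0,0,0],[0,0,0],[0,0,0],[0,0,0],[0,0,0],[0,0,0]]'

```text
clock: 27.65
position: [0.4557, 0.1205, 0.1878]
ee_rot: [1.197, 2.904, 0.0]
force: [0.1, -0.1, 0.0]
width: 0.992
gripper_force: 0.0
```

```bash
python3 d.py cup 0.021; python3 -c "
from h import *
save(arm.get_image('wrist'),'w5')"
```

```text
pos [0.4557 0.1205 0.1878] y-angle 45.2 tilt z [ 0.  0. -1.] w 0.992 t 27.65
(0.4545, 0.1225) delta cm [ 0.22  0.05 16.68] q7 0.49
```

View pics/w5.png

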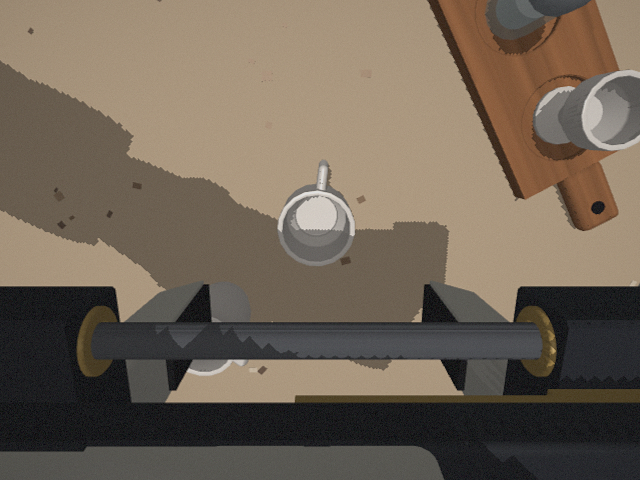

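The cup is centred at (316,225) with its handle pointing straight up the image, clear of both fingers. Gripping.

Emit:
carry_out --claw '[9.1,9.1,9.1,9.1,9.1,9.1,9.1,9.1,5,5,5,5,5,5,5,5,5,5]' --delta_pos '[[0.2,0,3],[0,0,4],[0,0,4],[0,0,3],[0,0,1.7],[0,0,1],[0,0,0],[0,0,0],[0,0,0],[0,0,0],[0,0,0],[0,0,0],[0,0,0],[0,0,0],[0,0,-1],[0,0,-2],[0,0,0],[0,0,0]]' --angular '[[0,0,0],[0,0,0],[0,0,0],[0,0,0],[0,0,0],[0,0,0],[0,0,0],[0,0,0],[0,0,0],[0,0,0],[0,0,0],[0,0,0],[0,0,0],[0,0,0],[0,0,0],[0,0,0],[0,0,0],[0,0,0]]'

```text
clock: 29.5
position: [0.4544, 0.1227, 0.0511]
ee_rot: [1.195, 2.905, 0.001]
force: [0.3, 0.1, -1.9]
width: 0.627
gripper_force: 20.0
```

```bash
python3 d.py Hcup 0.19
```

```text
pos [0.4544 0.1227 0.0511] y-angle 45.3 tilt z [ 0.001  0.    -1.   ] w 0.627 t 29.5
(np.float64(0.5758538345807169), np.float64(-0.32387277744376586)) delta cm [-40.06 -23.16 -13.9 ] q7 0.56
```

Emit:
carry_out --claw '[5,5,5,5,5,5,5,5,5,5,5,5,5,5,5,5,5,5,5,5]' --delta_pos '[[0,0,-3],[0,0,-4],[0,0,-4],[-0.8,-0.5,-2.8],[-2,-1.2,0],[-3,-1.7,0],[-4,-2.3,0],[-4,-2.3,0],[-4,-2.3,0],[-4,-2.3,0],[-4,-2.3,0],[-4,-2.3,0],[-4,-2.3,0],[-3,-1.7,0],[-1.9,-1.1,0],[-1,-0.6,0],[-0.4,-0.3,0],[0,0,0],[0,0,0],[0,0,0]]' --angular '[[0,0,0],[0,0,0],[0,0,0],[0,0,0],[0,0,0],[0,0,0],[0,0,0],[0,0,0],[0,0,0],[0,0,0],[0,0,0],[0,0,0],[0,0,0],[0,0,0],[0,0,0],[0,0,0],[0,0,0],[0,0,0],[0,0,0],[0,0,0]]'

```text
clock: 31.5
position: [0.576, -0.3229, 0.1888]
ee_rot: [-1.193, -2.906, -0.001]
force: [0.4, -0.7, -1.4]
width: 0.626
gripper_force: 20.0
```

```bash
python3 d.py Hcup 0.033
```

```text
pos [ 0.576  -0.3229  0.1888] y-angle 45.4 tilt z [ 0.     0.001 -1.   ] w 0.626 t 31.5
(np.float64(0.5758538345807169), np.float64(-0.32387277744376586)) delta cm [-0.07 -0.09 15.58] q7 1.41
```

Emit:
carry_out --claw '[5,5,5,5,5,5,5,5,5,5,5]' --delta_pos '[[-0.1,-0.1,3],[0,0,4],[0,0,4],[0,0,2],[0,0,1.2],[0,0,0.7],[0,0,0.4],[0,0,0.2],[0,0,0.1],[0,0,0],[0,0,0]]' --angular '[[0,0,0],[0,0,0],[0,0,0],[0,0,0],[0,0,0],[0,0,0],[0,0,0],[0,0,0],[0,0,0],[0,0,0],[0,0,0]]'

```text
clock: 32.6
position: [0.576, -0.3261, 0.0333]
ee_rot: [1.195, 2.904, 0.0]
force: [0.6, -0.2, -2.1]
width: 0.629
gripper_force: 20.0
```

```bash
python3 d.py Hcup 0.033
```

```text
pos [ 0.576  -0.3261  0.0333] y-angle 45.3 tilt z [ 0.001 -0.    -1.   ] w 0.629 t 32.6
(np.float64(0.5758538345807169), np.float64(-0.32387277744376586)) delta cm [0.17 0.15 0.03] q7 1.47
```

Emit:
carry_out --claw '[5,5,7.2,7.2,7.2,7.2,7.2,7.2,7.2,7.2,7.2]' --delta_pos '[[0,0,0.05],[0,0,0],[0,0,0],[0,0,0],[0,0,0],[0,0,0],[0,0,-2],[0,0,-3.5],[0,0,-4],[0,0,-4],[0,0,-3]]' --angular '[[0,0,0],[0,0,0],[0,0,0],[0,0,0],[0,0,0],[0,0,0],[0,0,0],[0,0,0],[0,0,0],[0,0,0],[0,0,0]]'

```text
clock: 33.7
position: [0.5761, -0.3264, 0.1999]
ee_rot: [1.195, 2.903, -0.0]
force: [0.2, -0.8, -0.1]
width: 0.786
gripper_force: 0.0
```

Emit:
carry_out --claw '[9.1,9.1,9.1,9.1,9.1,9.1,9.1,9.1,9.1,9.1,9.1,9.1,9.1]' --delta_pos '[[0,0,0],[0,0,0],[0,0,0],[0,0,0],[0,0,0],[0,0,0],[0,0,0],[0,0,0],[0,0,0],[0,0,0],[0,0,0],[0,0,0],[0,0,0]]' --angular '[[0,0,-0.139],[0,0,-0.139],[0,0,-0.139],[0,0,-0.139],[0,0,-0.139],[0,0,-0.139],[0,0,-0.139],[0,0,-0.139],[0,0,-0.139],[0,0,-0.139],[0,0,0],[0,0,0],[0,0,0]]'

```text
clock: 35.0
position: [0.5756, -0.3259, 0.1971]
ee_rot: [0.937, -2.998, -0.0]
force: [-0.2, -0.1, -0.1]
width: 0.992
gripper_force: 0.0
```

```bash
python3 d.py jug 0.19
```

```text
pos [ 0.5756 -0.3259  0.1971] y-angle 124.7 tilt z [-0.  0. -1.] w 0.992 t 35.0
(0.4545, 0.001) delta cm [-8.66 33.77  0.72] q7 2.64
```

Emit:
carry_out --claw '[9.1,9.1,9.1,9.1,9.1,9.1,9.1,9.1,9.1,9.1,9.1,9.1,9.1,9.1,9.1]' --delta_pos '[[-0.3,1,0],[-0.6,2.4,0],[-0.9,3.6,0],[-1.1,4.4,0],[-1.1,4.4,0],[-1.1,4.4,0],[-1.1,4.4,0],[-1.1,4,0],[-0.7,2.7,0],[-0.4,1.6,0],[-0.3,0.9,0],[0,0,0],[0,0,0],[0,0,0],[0,0,0]]' --angular '[[0,0,0],[0,0,0],[0,0,0],[0,0,0],[0,0,0],[0,0,0],[0,0,0],[0,0,0],[0,0,0],[0,0,0],[0,0,0],[0,0,0],[0,0,0],[0,0,0],[0,0,0]]'

```text
clock: 36.5
position: [0.4539, 0.0001, 0.1971]
ee_rot: [0.939, -2.998, 0.0]
force: [-0.5, 0.5, 0.1]
width: 0.996
gripper_force: 0.0
```

```bash
python3 d.py jug 0.021; python3 -c "
from h import *
save(arm.get_image('wrist'),'w6')"
```

```text
pos [4.539e-01 1.000e-04 1.971e-01] y-angle 124.8 tilt z [-0. -0. -1.] w 0.996 t 36.5
(0.4545, 0.001) delta cm [-0.1   0.04 17.61] q7 2.04
```

View pics/w6.png

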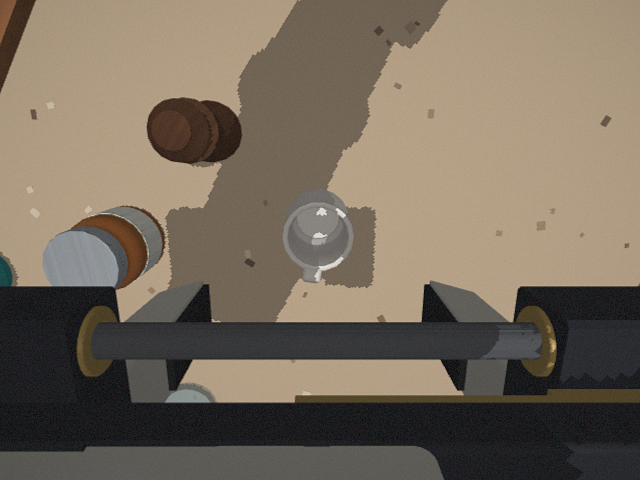

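The jug is centred at (318,235) with its lip pointing down the image, away from both fingers. The mill (190,130) and jar (100,250) lie clear, so I'll grip.

Emit:
carry_out --claw '[9.1,9.1,9.1,9.1,9.1,9.1,9.1,9.1,9.1,4.5,4.5,4.5,4.5,4.5,4.5,4.5,4.5,4.5,4.5]' --delta_pos '[[-0.1,0,3],[0,0,4],[0,0,4],[0,0,3],[0,0,2],[0,0,1],[0,0,0.6],[0,0,0],[0,0,0],[0,0,0],[0,0,0],[0,0,0],[0,0,0],[0,0,0],[0,0,0],[0,0,-1],[0,0,-2],[0,0,0],[0,0,0]]' --angular '[[0,0,0],[0,0,0],[0,0,0],[0,0,0],[0,0,0],[0,0,0],[0,0,0],[0,0,0],[0,0,0],[0,0,0],[0,0,0],[0,0,0],[0,0,0],[0,0,0],[0,0,0],[0,0,0],[0,0,0],[0,0,0],[0,0,0]]'

```text
clock: 38.45
position: [0.4548, 0.0016, 0.0516]
ee_rot: [-0.942, 2.996, -0.0]
force: [0.7, 0.9, -1.8]
width: 0.582
gripper_force: 20.0
```

Emit:
carry_out --claw '[4.5,4.5,4.5,4.5,4.5,4.5,4.5,4.5,4.5,4.5,4.5]' --delta_pos '[[0,0,-3],[0,0,-4],[0,0,-4],[0,0,-3],[0,0,0],[0,0,0],[0,0,0],[0,0,0],[0,0,0],[0,0,0],[0,0,0]]' --angular '[[0,0,0],[0,0,0],[0,0,0],[0,0,0],[0,0,0.1],[0,0,0.12],[0,0,0.12],[0,0,0.12],[0,0,0.06],[0,0,0],[0,0,0]]'

```text
clock: 39.55
position: [0.4541, 0.0016, 0.1907]
ee_rot: [0.143, -3.137, 0.0]
force: [0.3, -0.5, -1.4]
width: 0.583
gripper_force: 20.0
```

```bash
python3 d.py Hjug 0.19
```

```text
pos [0.4541 0.0016 0.1907] y-angle 95.2 tilt z [-0.001 -0.    -1.   ] w 0.583 t 39.55
(np.float64(0.486), np.float64(-0.329)) delta cm [ -0.16 -33.22   0.07] q7 1.54
```

Emit:
carry_out --claw '[4.5,4.5,4.5,4.5,4.5,4.5,4.5,4.5,4.5,4.5,4.5,4.5,4.5,4.5,4.5]' --delta_pos '[[-0.2,-1,0],[0,-2.4,0],[0,-3.6,0],[0,-4.4,0],[0,-4.4,0],[0,-4.4,0],[0,-4.4,0],[0,-3.7,0],[0,-2.5,0],[0,-1.5,0],[0,-0.9,0],[0,0,0],[0,0,0],[0,0,0],[0,0,0]]' --angular '[[0,0,0],[0,0,0],[0,0,0],[0,0,0],[0,0,0],[0,0,0],[0,0,0],[0,0,0],[0,0,0],[0,0,0],[0,0,0],[0,0,0],[0,0,0],[0,0,0],[0,0,0]]'

```text
clock: 41.05
position: [0.4863, -0.3276, 0.1913]
ee_rot: [-0.143, 3.138, 0.001]
force: [-0.3, -0.5, -0.9]
width: 0.58
gripper_force: 20.0
```

```bash
python3 d.py Hjug 0.033; python3 -c "
from h import *
save(arm.get_image('wrist'),'w7')"
```

```text
pos [ 0.4863 -0.3276  0.1913] y-angle 95.2 tilt z [ 0.  0. -1.] w 0.58 t 41.05
(np.float64(0.486), np.float64(-0.329)) delta cm [ 0.05 -0.14 15.83] q7 2.23
```

View pics/w7.png

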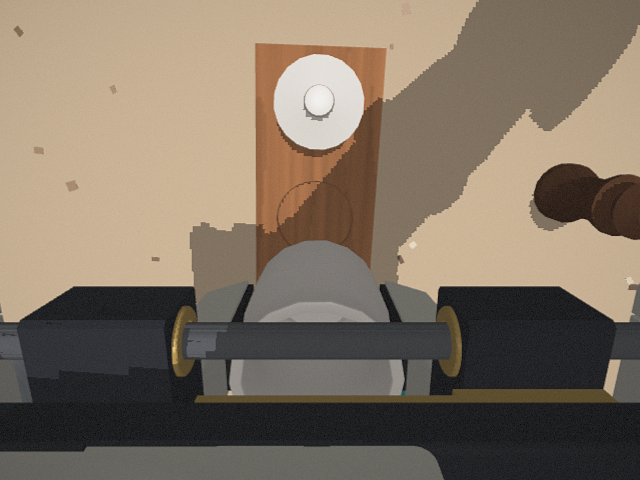

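The pot stands centred in its hollow (318,100), and the middle hollow (315,218) lies on the board's axis ahead of the jug. Lowering.

Emit:
carry_out --claw '[4.5,4.5,4.5,4.5,4.5,4.5,4.5,4.5,4.5,4.5,4.5]' --delta_pos '[[0,-0.1,3],[0,0,4],[0,0,4],[0,0,2.2],[0,0,1.2],[0,0,0.7],[0,0,0.4],[0,0,0.2],[0,0,0.1],[0,0,0],[0,0,0]]' --angular '[[0,0,0],[0,0,0],[0,0,0],[0,0,0],[0,0,0],[0,0,0],[0,0,0],[0,0,0],[0,0,0],[0,0,0],[0,0,0]]'

```text
clock: 42.2
position: [0.4864, -0.3301, 0.0338]
ee_rot: [-0.14, 3.138, -0.001]
force: [-0.2, -0.3, -2.4]
width: 0.58
gripper_force: 20.0
```

```bash
python3 d.py Hjug 0.033
```

```text
pos [ 0.4864 -0.3301  0.0338] y-angle 95.1 tilt z [ 0.001 -0.    -1.   ] w 0.58 t 42.2
(np.float64(0.486), np.float64(-0.329)) delta cm [0.03 0.11 0.08] q7 2.26
```

Next I'll release and raise, then back away toward (0.45, −0.05) so the cameras have a clear view.

Emit:
carry_out --claw '[4.5,4.5,7,7,7,7,7,7,7,7,7,7,7,7,7,7,7,7,7,7]' --delta_pos '[[0,0,0.1],[0,0,0],[0,0,0],[0,0,0],[0,0,0],[0,0,0],[0,0,-2],[0,0,-3.5],[0,0,-4],[0,0,-4],[0,0,-4],[0,0,-4],[0,2,0],[0,4,0],[0,4,0],[0,4,0],[0,4,0],[0,4,0],[0,2,0],[0,0,0]]' --angular '[[0,0,0],[0,0,0],[0,0,0],[0,0,0],[0,0,0],[0,0,0],[0,0,0],[0,0,0],[0,0,0],[0,0,0],[0,0,0],[0,0,0],[0,0,0],[0,0,0],[0,0,0],[0,0,0],[0,0,0],[0,0,0],[0,0,0],[0,0,0]]'

```text
clock: 44.2
position: [0.4646, -0.0874, 0.2473]
ee_rot: [-0.148, 3.138, 0.002]
force: [0.6, 0.2, 0.7]
width: 0.763
gripper_force: 0.0
```

```bash
cat > chk.py <<'E'
from d import *
from fit import fit
P={}
for c in("top","side"):
    p=arm.get_image(c);p["T"]=np.array(p["T"]);P[c]=p;save(p,"end_"+c)
for n,k in dict(coffee_cup="cup",milk_jug="jug",sugar_pot="pot",egg_cup="egg",salt_shaker="salt").items():
    q0=np.r_[O["H"+k],0]
    for c,p in P.items():
        # model stands 12 mm up: shift the camera down instead
        p2=dict(p,T=p["T"].copy());p2["T"][2,3]-=.012
        uv=proj(p2,[q0[0],q0[1],.03]);L=arm.trace(n,p)
        L=[r for r in L if np.hypot(*(np.array(r["centre"])*[640,480]-uv))<25]
        if not L: print(n,c,"none");continue
        best=fit(n,[(p2,np.array(L[0]["region"]))],q0,n in("coffee_cup","milk_jug"))
        print(n,c,"off mm",((best[0][:2]-q0[:2])*1000).round(1),round(best[1],3))
for n in("pepper_mill","jam_jar","tumbler"):
    for c,p in P.items():
        r=arm.place_of(n,p)
        if r:u,v=np.array(r[0]["centre"])*[640,480];print(n,c,ray(p,u,v,0)[:2].round(3))
show(O["jug"],.2)
E
python3 chk.py
```

```text
coffee_cup top none
coffee_cup side off mm [-0.6 -1.7] 0.911
milk_jug top none
milk_jug side none
sugar_pot top none
sugar_pot side off mm [-2.1  1. ] 0.928
egg_cup top off mm [-0.4  2.2] 0.965
egg_cup side off mm [-3.9 -0.8] 0.871
salt_shaker top none
salt_shaker side off mm [-5.   5.6] 0.117
pepper_mill side [ 0.449 -0.116]
jam_jar side [ 0.563 -0.122]
tumbler top [0.693 0.006]
tumbler side [0.693 0.015]
pos [ 0.4648 -0.0908  0.2472] y-angle 95.1 tilt z [ 0.  0. -1.] w 0.769 t 45.1
(0.4545, 0.001) delta cm [0.21 9.24 4.72] q7 1.75
```

View pics/end_side.png

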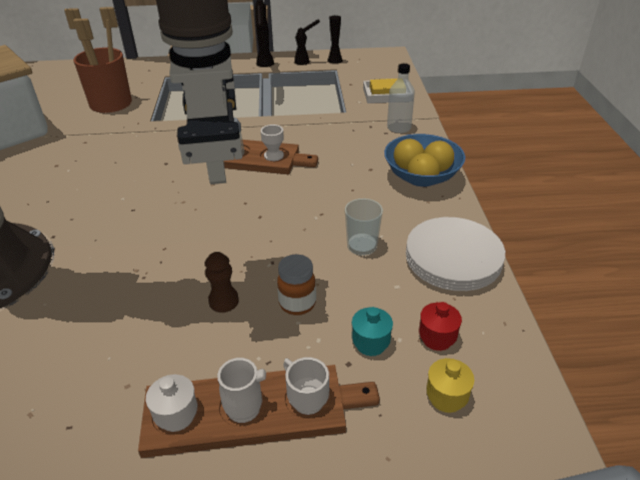

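View pics/end_top.png

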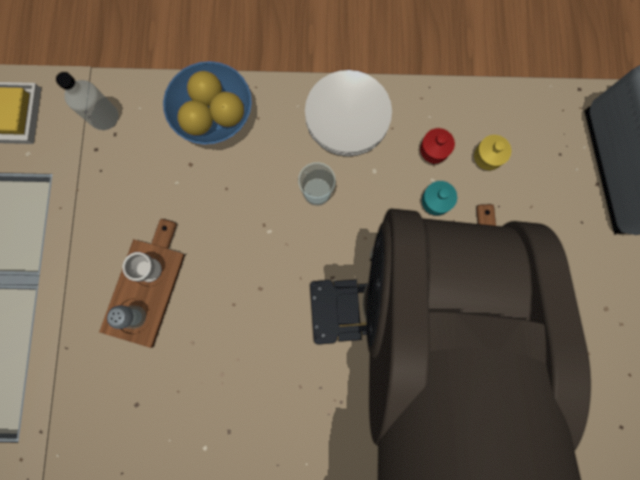

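All five are upright on their boards in both views, and the bystanders are in place. One last numeric check on the shaker and jug, which the fit missed.

Run:
```python
from d import *
from fit import fit
for n,k,c in(("salt_shaker","salt","top"),("milk_jug","jug","side")):
    p=arm.get_image(c);p["T"]=np.array(p["T"]);p2=dict(p,T=p["T"].copy());p2["T"][2,3]-=.012
    q0=np.r_[O["H"+k],0.];print(n,"expected base",proj(p2,q0),"mid",proj(p2,q0+[0,0,.045]))
    for r in arm.trace(n,p):
        cc=np.array(r["centre"])*[640,480];print(cc.round(),round(r["conf"],2))
        if np.hypot(*(cc-proj(p2,q0+[0,0,.045])))<20:
            b=fit(n,[(p2,np.array(r["region"]))],q0,k=="jug");print("off mm",((b[0][:2]-q0[:2])*1000).round(1),b[1])
    for r in arm.place_of(n,p): print("origin",np.array(r["centre"])*[640,480],r["conf"])
```

```text
salt_shaker expected base [133.570908   316.28814411] mid [123.87591007 316.13877635]
[128. 315.] 0.71
off mm [ 0.1 -0.6] 0.9355216881594373
origin [134.016 314.688] 0.77
milk_jug expected base [243.46586305 407.36952744] mid [240.07927136 387.93948045]
[241. 389.] 0.91
off mm [-0.7 -1.5] 0.9492203118752499
origin [241.024 409.92 ] 0.64
```

```bash
python3 -c "
from cell import arm
print(arm.sign_off())"
```

```text
the job is handed in; nothing more can be done
None
```

I handed the job in with all five things upright in their hollows (each measured about 4 mm or less off centre) and the mill, jar and tumbler standing where they were; the hand-in did not report a verdict.

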